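Stand the toppled tea tin back up and flip its lid shut

ROBOT

A 6-joint arm with a two-finger parallel gripper is mounted at the origin on a cart in front of the work surface, level with it; the furniture and walls round the work are solid. World frame = base frame: x ahead of the robot, y to its left, z up, the work surface at z = 0. Lengths are in m, angles in rad, forces in N, time in s.
With the tool pointing down it reaches from about 0.35 to 0.875 m from the base axis. Payload 15.5 kg.
Tool frame: the origin (TCP) lies midway between the tips of the shut fingers; the grasp point (between the pads) lies 19 mm behind it; z points along the fingers, y is the line along which they close (so a half turn about z gives the same grasp; the last joint's range is limited). The gripper opens to 85 mm and grips with 20 to 120 N. Pads are 22 mm wide; open, the fingers measure 114 mm over their backs; the gripper's body (76 mm by 85 mm) begins 54 mm behind the grasp point. The pads swing forward as they close: fully open they stand 13 mm farther back than shut.
Start: joints at [-1.248, 0.494, 1.345, -0, 1.302, -0.096], TCP at [0.254, -0.571, 0.231] pointing down, gripper open.
Joint ranges: [-2.91, 2.91], [-0.82, 2.16], [0.22, 2.67], [-1.22, 4.37], [0.12, 2.79], [-3.08, 3.08]. Speed limits (rad/s): [1.89, 1.89, 2.57, 3.01, 3.01, 3.01].

INTERFACE

Orientations are given as a unit quaternion [w, x, y, z].
In Python, from cell import readout, eyes, ticket gives the robot as it stands.
- The arm moves only by the shell command python3 -m handwheel 'ROWS' [FORCE]. ROWS is JSON, a list of rows, each a list of 3 entries, a list of its own where there are three numbers: the shift along the tool's x, y, z in mm, then the turn, a rotation vector about the tool's x, y, z in degrees, then the closure, from 0 (fully open) to 1 (shut). A call has 1 to 20 rows; each row shifts and turns the commanded pose from where the row before left it, along the tool's axes as they then stand; what a row does not reach is not made up. A row lasts 1/10 s, in which the tool goes at most 50 mm and 8.59 degrees, less where a joint would pass 70% of its speed; a pose out of reach is approached as far as the arm can. A call is refused whole if a number of a shift passes 50 or a number of a turn 8.59, either way. A call with a gripper value outside its range is refused whole. The fingers move at their own pace and stop on an object; FORCE is the grip in N (left out, the last holds). Time passes only in rows, so rows that do not move let the fingers close. It gives the time, the measured TCP pose, the force, the opening and the grip force at its end, in the units of the state.
- readout.get_state(): the state, without advancing time (a new reading comes with each control period).
- eyes.capture(name): name is "scene" or "top" or "wrist"; returns a dict with "pixels" (480x640x3 uint8, blue, green, red), "camera_matrix" (3x3 intrinsics, pixels), "R" (3x3) and "t" (3): a world point X has camera coordinates R X + t; the wrist camera has in their place "T_tool_cam" (4x4, takes a point from camera to tool coordinates, whose origin is the TCP and whose axes are the flange's). Camera axes: x right, y down, z forward; pixel columns grow to the right and rows downward; lengths in m; the calibration is good to about 2 mm. A picture is of the moment at which its call begins: read the wrist's pose just before it. There is no depth.
- ticket.job_done(): hands the job in; it is judged then, once.
The state is a dict: "time_s": time; "qpos": joint angles; "joint_velocities": joint speeds; "joint_torque": joint torques, N m; "tool_pos": TCP position; "ee_rot": TCP orientation; "wrist_force": force on the tool from outside, world axes, zero at the start; "moment": the same for the moment, N m; "grip_width": finger opening in m; "grip_force": force on a finger pad.
Only numpy, scipy, OpenCV 4.12 (cv2) and the standard library are available. Lean on these libraries where they do the work, as an engineer would, in place of code of your own. Each camera call takes 0.05 s, during which the arm holds its last target. There are 200 camera calls.

TASK

The green tea tin on the mirror tray has toppled sideways: it leans on the small jar with its red lid open. Push it back with a fingertip until it stands upright on the tray by itself, and then flip its lid over and press it fully shut. Only push: do not grip, lift or carry the tin, keep it where it stands on the tray, and leave everything else as it is.

Things in the scene. Friction and masses are not known exactly. Their poses are not given: they have to be found in the camera images.
- tea_tin: green tea tin with a red hinged lid, 80 (x) by 48 (y) by 189 mm (z, lid shut), 0.5 kg. Origin: centre of its underside; z runs up its axis to the mouth, x points to the hinge side. Foot edges at y = +-22.5 mm. It starts tipped 0.6 rad about its x axis towards its own -y, on the foot edge y = -22.5 mm. Pushed slowly at its top towards its +y it turns about that edge without slipping
- tin_mouth (a point): point on the tin's axis at the top of its green body, 166 mm above its underside; axes as the tin's. The body's sides are at y = +-23 mm; its top 60 mm overhang the small jar freely. Under about 0.25 rad from vertical the tin drops on its foot by itself; pushed as far past vertical it falls towards the spice jar
- lid_front (a point): middle of the free edge of the red lid, on its outer (top) face; shut, it lies at x = -39.5, z = 188 mm of the tin. The lid is a shallow cap 78 mm deep, 48 mm wide, 60 g, with a stiff outer face. The point's axes turn with the lid: z is the outward normal of the outer face, -x points from the hinge to the free edge
- tea_tin_lid (a joint): lid angle (rad): 0 fully shut, 1.57 standing straight up, 1.83 at its stop. Hinge line: along the tin's y at x = 39, z = 170 mm of the tin. Friction (0.02 N m, damping 0.05 N m s/rad) holds the lid about where it is left, so push it the whole way; near its free edge and slowly (about 0.3 rad/s while it stands up) it turns without tipping the tin, 74 mm deep at the foot
- tray: mirror tray with a low wire gallery, 190 (x) by 330 mm (y), fixed to the table; origin at the centre of its underside. Its flat floor is 7 mm above the table, the gallery 38 mm
- jar: small glass jar with a yellow lid, 64 mm across, 87 mm tall, standing on the tray on the tin's -y side; the tin leans on its rim. Origin: centre of its underside
- spice_jar: spice jar with a green cap, 46 mm across, 106 mm tall, standing on the tray on the tin's +y side. Origin: centre of its underside
- teaspoon: steel teaspoon, 135 by 29 by 10 mm, lying on the tray floor in front of the tin; origin at its underside, x along its length
- mug: white spotted mug, 87 mm across, 97 mm tall, on the table to the left; origin at the centre of its underside
- lemon: yellow lemon, 71 by 53 by 51 mm, lying on the table behind the tray; origin at its underside
Things that resemble listed ones, but are neither listed nor needed, are in the scene too. What is shaped like the jar but orange or turquoise is not meant.

How it is judged:
By the outcome, as a careful person would: the job done as asked, in the order asked, and still so for the second after the job is handed in, with the robot touching nothing.
It also fails if it takes over 64 s, if anything falls off the work surface, if the arm or the gripper's body presses on something with over 40 N, if the wrist force passes 120 N, or if a joint passes its speed limit or range.

## Working session

There is one attempt and no reset: what is moved stays moved. The work goes in short steps, Python scripts to look and compute and a shell command to move; the robot and the scene stay as the last step left them, time stands still between calls to the robot, and variables do not carry over. Pictures are saved under pics/ and viewed, at most 10 in all, crops included, and the job is handed in when it is done.

```bash
ls; mkdir -p pics
cat > h.py <<'E'
import numpy as np, cv2
from cell import readout, eyes, ticket
from scipy.spatial.transform import Rotation as Rn
def cap(n):
    s=readout.get_state(); c=eyes.capture(n)
    K=np.array(c["camera_matrix"])
    if n=="wrist":
        q=s["ee_rot"]; Rt=Rn.from_quat([q[1],q[2],q[3],q[0]]).as_matrix()
        T=np.eye(4);T[:3,:3]=Rt;T[:3,3]=s["tool_pos"]; W=T@np.array(c["T_tool_cam"])
        R=W[:3,:3].T; t=-R@W[:3,3]
    else: R=np.array(c["R"]);t=np.array(c["t"])
    return np.array(c["pixels"]),K,R,t
def proj(K,R,t,X):
    p=(R@np.atleast_2d(X).T).T+t; p=(K@p.T).T; return p[:,:2]/p[:,2:]
def ray(K,R,t,u,v):
    return -R.T@t, R.T@np.linalg.inv(K)@np.array([u,v,1.])
def onz(K,R,t,u,v,z):
    o,d=ray(K,R,t,u,v); return o+d*(z-o[2])/d[2]
E
python3 - <<'E'
from h import *
import pickle
d={}
for n in("scene","top"):
    d[n]=cap(n); cv2.imwrite(f"pics/{n}0.png",d[n][0]); print(n,d[n][1].tolist(),(-d[n][2].T@d[n][3]).round(3), d[n][2].round(2).tolist())
pickle.dump(d,open("d0.pkl","wb"))
print(readout.get_state())
E
```

```text
pics
scene [[481.7625643774761, 0.0, 322.2360745500839], [0.0, 481.7625643774761, 237.39526655847084], [0.0, 0.0, 1.0]] [-0.125  0.638  0.733] [[-0.66, -0.75, 0.0], [-0.43, 0.38, -0.82], [0.62, -0.54, -0.57]]
top [[515.3694707887411, 0.0, 309.4774323131296], [0.0, 515.3694707887411, 240.35932239724062], [0.0, 0.0, 1.0]] [0.293 0.067 1.267] [[0.03, -1.0, 0.01], [-0.98, -0.03, -0.21], [0.21, -0.0, -0.98]]
{'time_s': 0.1, 'qpos': array([-1.24748419e+00,  4.94128033e-01,  1.34607291e+00, -3.43906373e-05,
        1.30252217e+00, -9.55091063e-02]), 'joint_velocities': array([-0.00054431, -0.00250941, -0.00100822, -0.00142153, -0.0017799 ,
        0.0003056 ]), 'joint_torque': array([ 1.29188898e-03, -8.83594465e+01, -3.84562182e+01, -1.61088719e-04,
        5.20703077e-03, -4.51311359e-05]), 'tool_pos': array([ 0.25405802, -0.57066709,  0.23075428]), 'ee_rot': array([-5.59684021e-04,  9.78152501e-01,  2.07887867e-01, -8.07117585e-05]), 'wrist_force': array([ 0.62668617,  0.25806859, -0.84264424]), 'moment': array([-0.00259555, -0.04158583, -0.00094173]), 'grip_force': 0.0, 'grip_width': 0.0857238236161282}
```

View pics/scene0.png

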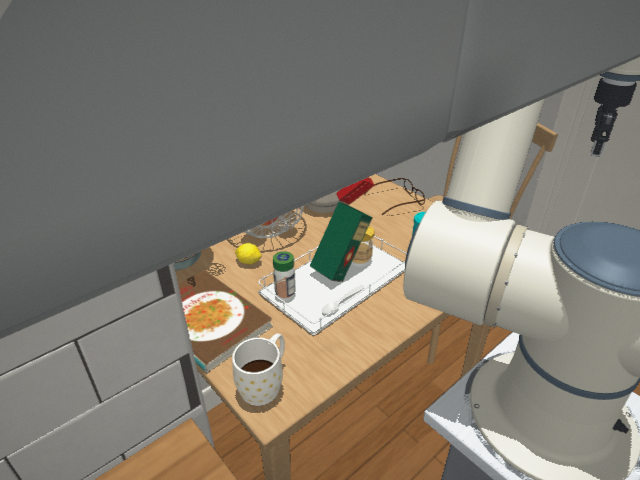

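View pics/top0.png

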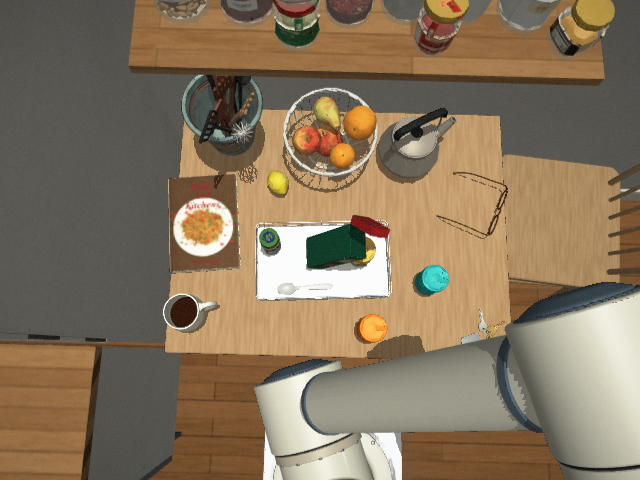

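The scene picture shows the green tin at about (342,240) leaning right onto the yellow-lidded jar (365,245), the spice jar at (285,275), and the spoon at (345,300). In the top picture the tin is at (337,247), its red lid at (370,226), the yellow-lidded jar at (369,250), and the spice jar at (269,240). The orange (372,328) and turquoise (433,279) lookalikes are off the tray. Next is an enlarged crop of both views.

Run:
```python
from h import *
import pickle
d=pickle.load(open("d0.pkl","rb"))
a=cv2.resize(d["top"][0][205:310,245:400],None,fx=5,fy=5,interpolation=cv2.INTER_CUBIC)
b=cv2.resize(d["scene"][0][165:320,255:415],None,fx=5,fy=5,interpolation=cv2.INTER_CUBIC)
cv2.imwrite("pics/ct.png",a);cv2.imwrite("pics/cs.png",b[:,:])
for n in("top","scene"):
    im,K,R,t=d[n]; h=cv2.cvtColor(im,cv2.COLOR_BGR2HSV)
    g=cv2.inRange(h,(60,120,30),(90,255,255))
    cs=cv2.findContours(g,cv2.RETR_EXTERNAL,cv2.CHAIN_APPROX_NONE)[0]
    for c in cs:
        if cv2.contourArea(c)>150:
            print(n,cv2.contourArea(c),cv2.approxPolyDP(c,3,True)[:,0].tolist())
    if n=="top":
        for nm,p,z in [("jar lid",(371,250),.094),("spice",(269,238),.113),("trayNW",(257,224),.038),("NE",(389,223),.038),("SW",(258,299),.038),("SE",(390,297),.038)]:
            print(nm,onz(K,R,t,*p,z).round(3))
```

```text
top 706.0 [[442, 267], [428, 266], [415, 279], [417, 289], [426, 294], [442, 289], [448, 281]]
top 1751.0 [[364, 233], [348, 224], [307, 238], [307, 266], [323, 267], [319, 266], [344, 257], [364, 257]]
top 204.5 [[276, 24], [282, 39], [293, 40], [295, 44], [308, 42], [318, 29], [317, 25], [313, 37], [308, 33], [301, 36], [306, 29], [288, 39], [288, 34], [284, 37]]
jar lid [ 0.525 -0.077  0.094]
spice [0.543 0.159 0.113]
trayNW [0.593 0.196 0.038]
NE [ 0.605 -0.128  0.038]
SW [0.41  0.185 0.038]
SE [ 0.423 -0.129  0.038]
scene 2084.5 [[339, 202], [310, 265], [331, 279], [342, 279], [348, 266], [341, 267], [343, 257], [354, 243], [354, 253], [358, 244], [351, 236], [360, 219], [370, 219]]
```

View pics/ct.png

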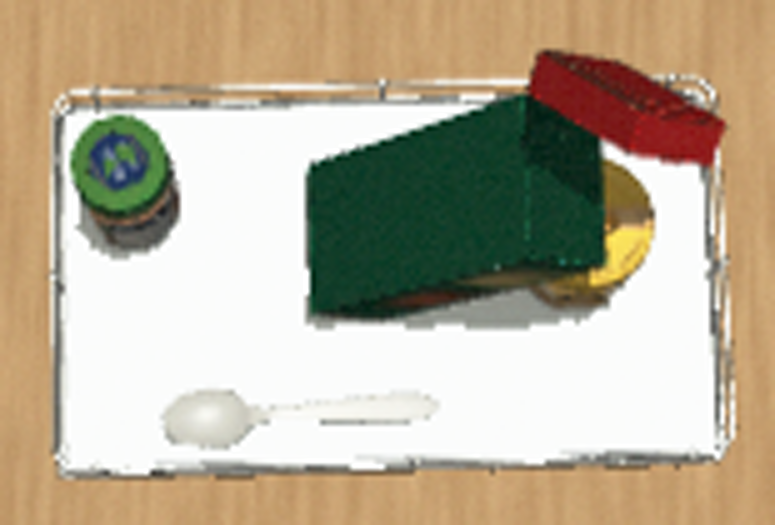

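View pics/cs.png

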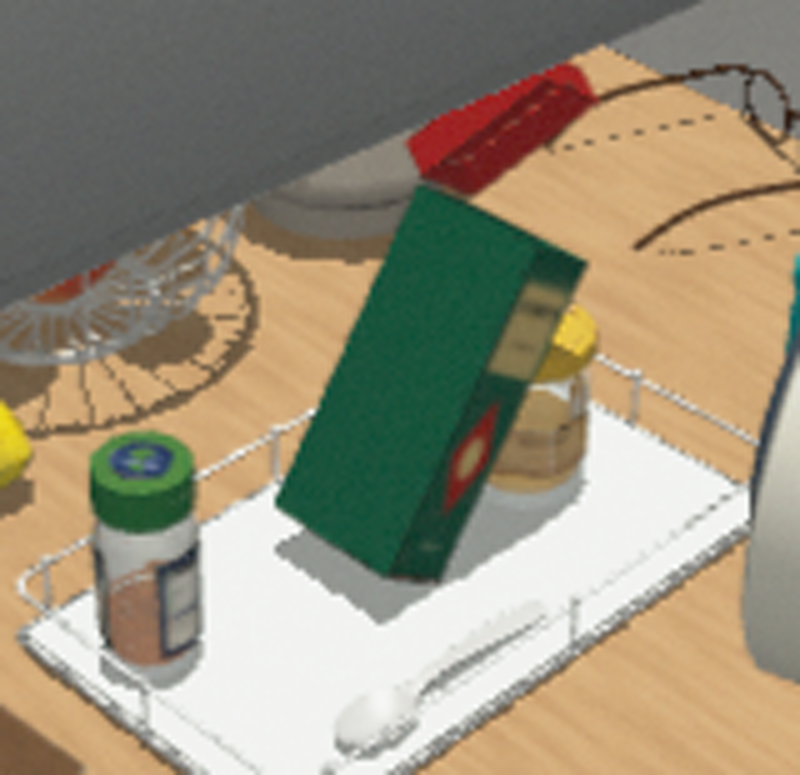

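The crops confirm the target. The jar under the tin has a yellow lid, at crop (620,220) → top (369,249), so it is the listed one. The +y face of the tin has its mouth corners at top (351,224) and (350,258) and its foot at (307,237) and (307,268). Next I fit the pose from those corners in both views.

```bash
cat > fit.py <<'E'
from h import *
import pickle
from scipy.optimize import least_squares
def tinT(p):  # x,y of edge mid, yaw, tilt
    R=Rn.from_euler("z",p[2]).as_matrix()@Rn.from_euler("x",p[3]).as_matrix()
    e=np.array([p[0],p[1],.007]); return R, e-R@np.array([0,-.0225,0])
if __name__=="__main__":
    d=pickle.load(open("d0.pkl","rb"))
    P=dict(fh=(.037,.0225,0),ff=(-.037,.0225,0),mh=(.04,.023,.166),mf=(-.04,.023,.166),nf=(-.04,-.023,.166),bf=(-.037,-.0225,0))
    O=[("top","mh",351,224.4),("top","mf",350,258),("top","fh",306.6,237.4),("top","ff",307.4,267.5),("top","nf",365.6,258.6),
       ("scene","fh",310.4,266),("scene","ff",333,280.4),("scene","mf",362.5,213.3),("scene","mh",339,201.4),("scene","nf",372.4,217.4),("scene","bf",342.5,281)]
    def res(p):
        R,o=tinT(p); return np.concatenate([proj(*d[n][1:],R@np.array(P[k])+o)[0]-(u,v) for n,k,u,v in O])
    s=least_squares(res,[.52,.03,0.03,.6],loss="soft_l1"); print(s.x.round(4)); print(res(s.x).reshape(-1,2).round(1).tolist())
    np.save("tin.npy",s.x)
    R,o=tinT(s.x)
    w=lambda *q:(R@np.array(q)/1000+o).round(4)
    print("origin",o.round(4),"mouth",w(0,0,166),"-y face z140",w(-10,-23,140),"-y mouth edge",w(0,-23,166))
    U,ou=tinT([*s.x[:3],0]); print("upright origin",ou.round(4),"z140",(U@[-.01,-.023,.14]+ou).round(4))
    for th in(1.6,1.83):
        D=np.array([-np.cos(th),0,np.sin(th)]);N=np.array([np.sin(th),0,np.cos(th)]);h=np.array([.039,0,.17])
        for y in(-.024,.024):
            f=R@(h+.0785*D+.018*N+[0,y,0])+o; print(th,y,f.round(3),[proj(*d[n][1:],f)[0].round(1).tolist() for n in("top","scene")])
E
python3 fit.py
```

```text
[0.5293 0.0337 0.0457 0.5894]
[[-2.2, -2.6], [0.1, -0.3], [0.3, -0.1], [0.0, -0.4], [0.8, 0.8], [-0.4, -0.0], [-0.8, 0.2], [1.1, 0.9], [-1.3, -0.6], [1.9, 0.2], [1.0, 0.7]]
origin [0.5284 0.0524 0.0195] mouth [ 0.5326 -0.0398  0.1575] -y face z140 [ 0.5229 -0.0449  0.1231] -y mouth edge [ 0.5335 -0.0589  0.1447]
upright origin [0.5283 0.0562 0.007 ] z140 [0.5193 0.0328 0.147 ]
1.6 -0.024 [ 0.595 -0.102  0.212] [[389.9, 207.5], [357.4, 170.0]]
1.6 0.024 [ 0.593 -0.063  0.239] [[372.7, 204.3], [346.0, 165.0]]
1.83 -0.024 [ 0.612 -0.098  0.207] [[387.4, 200.5], [350.9, 170.2]]
1.83 0.024 [ 0.61  -0.058  0.233] [[370.3, 197.1], [339.4, 165.3]]
```

Run:
```python
from fit import *
d=pickle.load(open("d0.pkl","rb")); R,o=tinT(np.load("tin.npy"))
for th in(0.9,1.1,1.3,1.5):
    D=np.array([-np.cos(th),0,np.sin(th)]);N=np.array([np.sin(th),0,np.cos(th)]);h=np.array([.039,0,.17])
    for k,a,n in(("freeOut",.0785,.018),("freeIn",.0785,-.003),("hingeOut",-.001,.018)):
        print(th,k,[[proj(*d[c][1:],R@(h+a*D+n*N+[0,y,0])+o)[0].round(0).tolist() for y in(-.024,.024)] for c in("top","scene")])
im=d["top"][0][205:245,345:395]; h=cv2.cvtColor(im,cv2.COLOR_BGR2HSV); g=cv2.inRange(h,(0,150,60),(8,255,255))|cv2.inRange(h,(170,150,60),(180,255,255))
c=max(cv2.findContours(g,0,1)[0],key=cv2.contourArea); print((cv2.approxPolyDP(c,1.5,True)[:,0]+[345,205]).tolist())
```

```text
0.9 freeOut [[[390.0, 233.0], [372.0, 231.0]], [[374.0, 180.0], [363.0, 175.0]]]
0.9 freeIn [[[386.0, 242.0], [368.0, 240.0]], [[377.0, 188.0], [366.0, 183.0]]]
0.9 hingeOut [[[369.0, 217.0], [352.0, 214.0]], [[347.0, 197.0], [336.0, 193.0]]]
1.1 freeOut [[[391.0, 226.0], [374.0, 223.0]], [[370.0, 176.0], [359.0, 171.0]]]
1.1 freeIn [[[388.0, 235.0], [371.0, 233.0]], [[374.0, 182.0], [363.0, 177.0]]]
1.1 hingeOut [[[368.0, 217.0], [351.0, 214.0]], [[346.0, 198.0], [335.0, 194.0]]]
1.3 freeOut [[[391.0, 218.0], [374.0, 215.0]], [[365.0, 172.0], [354.0, 167.0]]]
1.3 freeIn [[[390.0, 228.0], [373.0, 225.0]], [[371.0, 177.0], [360.0, 173.0]]]
1.3 hingeOut [[[367.0, 216.0], [350.0, 214.0]], [[345.0, 199.0], [334.0, 195.0]]]
1.5 freeOut [[[391.0, 211.0], [373.0, 208.0]], [[360.0, 170.0], [349.0, 165.0]]]
1.5 freeIn [[[391.0, 221.0], [373.0, 218.0]], [[366.0, 174.0], [355.0, 169.0]]]
1.5 hingeOut [[[366.0, 217.0], [349.0, 214.0]], [[345.0, 200.0], [333.0, 196.0]]]
[[352, 216], [351, 223], [363, 231], [377, 236], [387, 236], [389, 229], [367, 217]]
```

The tin fit holds to about 1 px, with tilt 0.59 against the stated 0.6. The lid stands at about 1.0 rad. I'll push with the tool tilted 60° so the gripper's body stays clear of the lid, and I'm going there now.

```bash
python3 -m handwheel '[[[0,0,-10],[0,0,7.1],1],[[0,0,-10],[0,0,7.1],1],[[0,0,-10],[0,0,7.1],1],[[19,-23,0],[0,0,0],1],[[19,-23,0],[0,0,0],1],[[19,-23,0],[0,0,0],1],[[19,-23,0],[0,0,0],1],[[19,-23,0],[0,0,0],1],[[19,-23,0],[0,0,0],1],[[19,-23,0],[0,0,0],1],[[19,-23,0],[0,0,0],1],[[19,-23,0],[0,0,0],1],[[19,-23,0],[0,0,0],1],[[19,-23,0],[0,0,0],1],[[19,-23,0],[0,0,0],1],[[19,-23,0],[0,0,0],1],[[19,-23,0],[0,0,0],1],[[19,-23,0],[0,0,0],1]]' 40
python3 -m handwheel '[[[0,0,0],[8.5,0,0],1],[[0,0,0],[8.5,0,0],1],[[0,0,0],[8.5,0,0],1],[[0,0,0],[8.5,0,0],1],[[0,0,0],[8.5,0,0],1],[[0,0,0],[8.5,0,0],1],[[0,0,0],[8.5,0,0],1],[[0,0,0],[0,0,0],1],[[0,0,0],[0,0,0],1]]'
python3 -c "
from h import *
s=readout.get_state();q=s['ee_rot'];print(s['qpos'].round(3),s['tool_pos'].round(4),s['grip_width']);print(Rn.from_quat([q[1],q[2],q[3],q[0]]).as_matrix().round(3))"
```

```text
time_s: 1.9
tool_pos: [0.5231, -0.2118, 0.261]
ee_rot: [-0.0, 1.0, 0.024, -0.0]
wrist_force: [-0.2, -0.0, 0.5]
grip_width: 0.0002
grip_force: 0.0
time_s: 2.8
tool_pos: [0.5226, -0.2132, 0.2604]
ee_rot: [-0.495, 0.869, 0.02, -0.012]
wrist_force: [1.3, 1.0, -0.1]
grip_width: 0.0004
grip_force: 0.0
[-0.833  0.776  1.173  0.652  2.014  0.716] [ 0.5226 -0.2132  0.2604] 0.0004095940395906387
[[ 0.999  0.023 -0.041]
 [ 0.047 -0.509  0.859]
 [-0.001 -0.86  -0.51 ]]
```

```bash
python3 -m handwheel '[[[0.3,12.1,14.1],[0,0,0],1],[[0.3,12.1,14.1],[0,0,0],1],[[0.3,12.1,14.1],[0,0,0],1],[[0.3,12.1,14.1],[0,0,0],1],[[0.3,12.1,14.1],[0,0,0],1],[[0.3,12.1,14.1],[0,0,0],1],[[0.3,12.1,14.1],[0,0,0],1],[[0.3,12.1,14.1],[0,0,0],1],[[0.7,-5.4,9.1],[0,0,0],1],[[0.7,-5.4,9.1],[0,0,0],1],[[0.7,-5.4,9.1],[0,0,0],1],[[0.7,-5.4,9.1],[0,0,0],1],[[0.7,-5.4,9.1],[0,0,0],1],[[0.7,-5.4,9.1],[0,0,0],1],[[0.7,-5.4,9.1],[0,0,0],1],[[0.7,-5.4,9.1],[0,0,0],1],[[0,0,0],[0,0,0],1],[[0,0,0],[0,0,0],1]]'
python3 - <<'E'
from h import *
for n in("scene","top"):
    im,K,R,t=cap(n)
    if n=="scene":a=im[140:340,230:430]
    else:b=im[170:320,240:440]
cv2.imwrite("pics/p1.png",np.hstack([cv2.resize(a,(400,400)),cv2.resize(cv2.copyMakeBorder(b,25,25,0,0,0),(400,400))]))
E
```

```text
time_s: 4.6
tool_pos: [0.5244, -0.08, 0.1209]
ee_rot: [-0.496, 0.868, 0.021, -0.012]
wrist_force: [0.2, 0.1, -0.1]
grip_width: -0.0
grip_force: 0.0
```

View pics/p1.png

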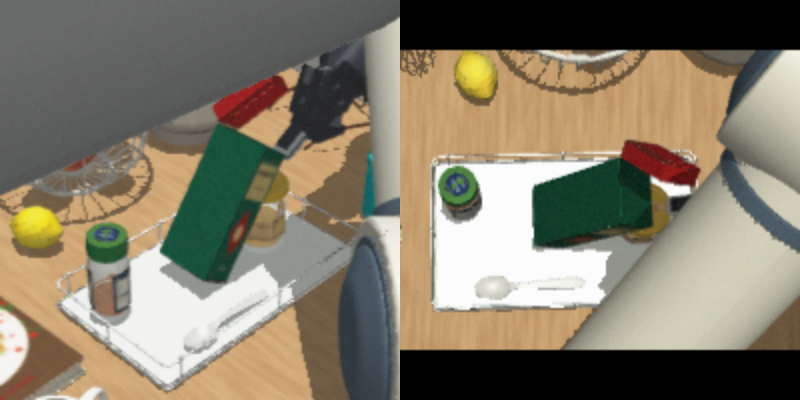

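The picture shows the fingertip at about (285,145) in the left half, just beside the tin's mouth, and clear of the lid and jar. I'll push slowly.

```bash
python3 -m handwheel '[[[0.2,-2,3.4],[0,0,0],1],[[0.2,-2,3.4],[0,0,0],1],[[0.2,-2,3.4],[0,0,0],1],[[0.2,-2,3.4],[0,0,0],1],[[0,-1.3,1],[0,0,0],1],[[0,-1.3,1],[0,0,0],1],[[0,-1.3,1],[0,0,0],1],[[0,-1.3,1],[0,0,0],1],[[0,-1.3,1],[0,0,0],1],[[0,-1.3,1],[0,0,0],1],[[0,-1.3,1],[0,0,0],1],[[0,-1.3,1],[0,0,0],1],[[0,-1.3,1],[0,0,0],1],[[0,-1.3,1],[0,0,0],1],[[0,-1.3,1],[0,0,0],1],[[0,-1.3,1],[0,0,0],1],[[0,-1.3,1],[0,0,0],1],[[0,-1.3,1],[0,0,0],1]]'
python3 - <<'E'
from h import *
im,K,R,t=cap("scene"); h=cv2.cvtColor(im,cv2.COLOR_BGR2HSV)
g=cv2.inRange(h,(60,120,30),(90,255,255))
c=max(cv2.findContours(g,0,1)[0],key=cv2.contourArea); print(cv2.approxPolyDP(c,3,True)[:,0].tolist())
E
```

```text
time_s: 6.5
tool_pos: [0.5234, -0.0428, 0.1295]
ee_rot: [-0.496, 0.868, 0.02, -0.012]
wrist_force: [0.3, -1.0, -0.6]
grip_width: 0.0002
grip_force: 0.4
[[334, 203], [310, 267], [329, 280], [341, 280], [347, 267], [341, 269], [342, 256], [351, 244], [352, 253], [357, 242], [349, 241], [354, 223], [367, 216]]
```

```bash
python3 -m handwheel '[[[0,-1.3,1],[0,0,0],1],[[0,-1.3,1],[0,0,0],1],[[0,-1.3,1],[0,0,0],1],[[0,-1.3,1],[0,0,0],1],[[0,-1.3,1],[0,0,0],1],[[0,-1.3,1],[0,0,0],1],[[0,-1.3,1],[0,0,0],1],[[0,-1.3,1],[0,0,0],1],[[0,-1.3,1],[0,0,0],1],[[0,-1.3,1],[0,0,0],1],[[0,-1.3,1],[0,0,0],1],[[0,-1.3,1],[0,0,0],1],[[0,-1.3,1],[0,0,0],1],[[0,-1.3,1],[0,0,0],1],[[0,-1.3,1],[0,0,0],1],[[0,-1.3,1],[0,0,0],1],[[0,-1.3,1],[0,0,0],1],[[0,-1.3,1],[0,0,0],1]]'
python3 - <<'E'
from h import *
im,K,R,t=cap("scene"); h=cv2.cvtColor(im,cv2.COLOR_BGR2HSV)
g=cv2.inRange(h,(60,120,30),(90,255,255))
c=max(cv2.findContours(g,0,1)[0],key=cv2.contourArea); print(cv2.approxPolyDP(c,3,True)[:,0].tolist())
E
```

```text
time_s: 8.35
tool_pos: [0.5221, -0.0154, 0.1405]
ee_rot: [-0.496, 0.868, 0.02, -0.012]
wrist_force: [-0.5, 0.2, -0.4]
grip_width: -0.0003
grip_force: 0.1
[[338, 205], [324, 206], [309, 267], [328, 283], [342, 278], [345, 266], [340, 272], [337, 260], [347, 246], [348, 254], [351, 246], [341, 243], [348, 223], [359, 218]]
```

```bash
python3 -m handwheel '[[[0,-0.7,0.8],[0,0,0],1],[[0,-0.7,0.8],[0,0,0],1],[[0,-0.7,0.8],[0,0,0],1],[[0,-0.7,0.8],[0,0,0],1],[[0,-0.7,0.8],[0,0,0],1],[[0,-0.7,0.8],[0,0,0],1],[[0,-0.7,0.8],[0,0,0],1],[[0,-0.7,0.8],[0,0,0],1],[[0,-0.7,0.8],[0,0,0],1],[[0,-0.7,0.8],[0,0,0],1],[[0,-0.7,0.8],[0,0,0],1],[[0,-0.7,0.8],[0,0,0],1],[[0,-0.7,0.8],[0,0,0],1],[[0,-0.7,0.8],[0,0,0],1],[[0,0,0],[0,0,0],1],[[0,0,0],[0,0,0],1],[[0,0,0],[0,0,0],1]]'
python3 - <<'E'
from h import *
for n in("scene","top"):
    im,K,R,t=cap(n)
    if n=="scene":a=im[140:340,230:430]
    else:b=im[170:320,240:440]
    h=cv2.cvtColor(im,cv2.COLOR_BGR2HSV)
    g=cv2.inRange(h,(60,120,30),(90,255,255))
    c=max(cv2.findContours(g,0,1)[0],key=cv2.contourArea); print(cv2.approxPolyDP(c,3,True)[:,0].tolist())
cv2.imwrite("pics/p2.png",np.hstack([cv2.resize(a,(400,400)),cv2.resize(cv2.copyMakeBorder(b,25,25,0,0,0),(400,400))]))
E
```

```text
time_s: 10.1
tool_pos: [0.5215, -0.001, 0.1432]
ee_rot: [-0.496, 0.868, 0.02, -0.012]
wrist_force: [0.5, 0.1, 0.1]
grip_width: 0.0001
grip_force: 0.0
[[310, 213], [296, 223], [308, 276], [328, 289], [340, 279], [339, 267], [334, 276], [326, 269], [332, 254], [338, 260], [334, 250], [324, 258], [320, 242], [333, 226]]
[[310, 225], [307, 236], [291, 237], [291, 256], [312, 257], [317, 264], [306, 268], [321, 265], [320, 256], [311, 248], [312, 232], [319, 246], [320, 241]]
```

View pics/p2.png

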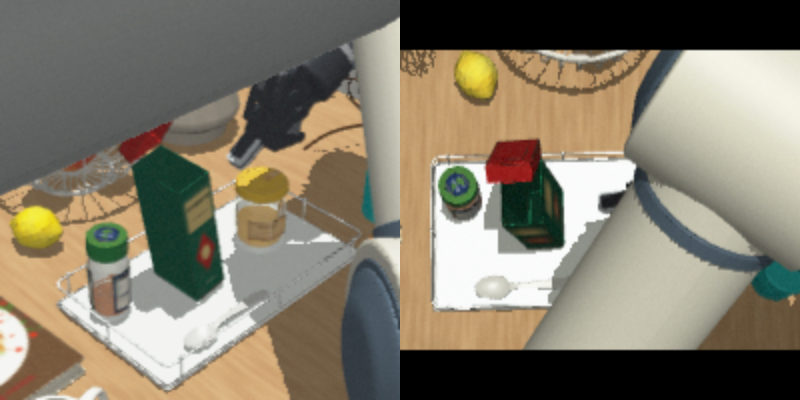

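The tin now stands upright by itself, with its foot at about (185,290) in the left half, and the lid is still open. I'm retracting, pointing the tool down, and remeasuring.

```bash
python3 -m handwheel '[[[0,-2,-8],[0,0,0],1],[[0,-4.2,-16],[0,0,0],1],[[0,-4.2,-16],[0,0,0],1],[[0,-4.2,-16],[0,0,0],1],[[0,-4.2,-16],[0,0,0],1],[[0,-4.2,-16],[0,0,0],1],[[0,-4.2,-16],[0,0,0],1],[[0,-4.2,-16],[0,0,0],1],[[0,-4.2,-16],[0,0,0],1],[[0,-4.2,-16],[0,0,0],1],[[0,-4.2,-16],[0,0,0],1],[[0,0,0],[-8.49,0,0],1],[[0,0,0],[-8.49,0,0],1],[[0,0,0],[-8.49,0,0],1],[[0,0,0],[-8.49,0,0],1],[[0,0,0],[-8.49,0,0],1],[[0,0,0],[-8.49,0,0],1],[[0,0,0],[-8.49,0,0],1],[[0,0,0],[0,0,0],1]]'
python3 - <<'E'
from h import *
import pickle
d={}
for n in("scene","top"):
    d[n]=cap(n);im=d[n][0]
    a=im[165:295,255:415] if n=="scene" else im[190:320,240:400]
    d[n+"c"]=cv2.resize(a,(800,650),interpolation=cv2.INTER_CUBIC)
pickle.dump(d,open("d1.pkl","wb"))
cv2.imwrite("pics/p3.png",np.hstack([d["scenec"][:600,:400],d["topc"][:600,100:500]]))
E
```

```text
time_s: 12.1
tool_pos: [0.527, -0.1212, 0.2679]
ee_rot: [0.002, 1.0, 0.025, 0.001]
wrist_force: [-0.6, 0.0, 0.4]
grip_width: 0.0004
grip_force: 0.0
```

View pics/p3.png

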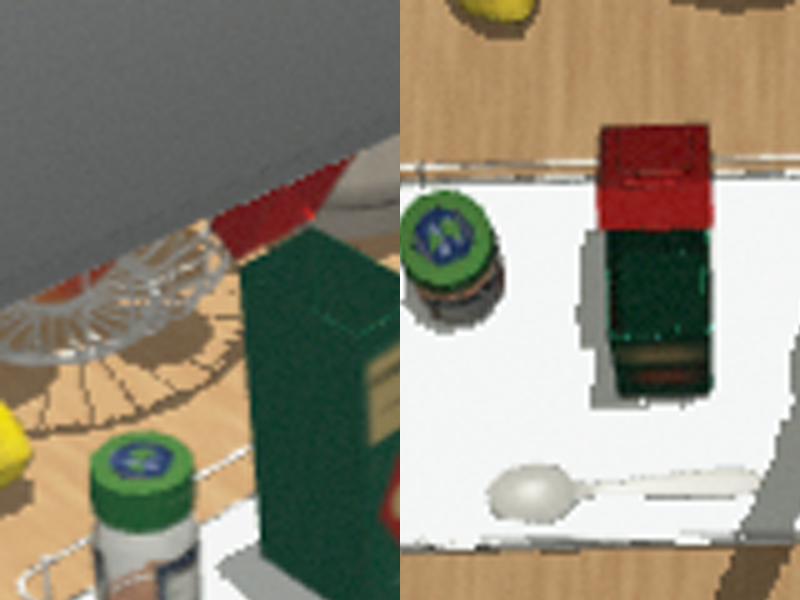

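Run:
```python
from fit import *
d=pickle.load(open("d1.pkl","rb")); c=d["top"][1:]
for u,v,z in((282,258,.173),(302.4,258,.173),(284,269,.007),(302,269,.007)): print(onz(*c,u,v,z).round(4))
p=np.load("tin.npy");R,o=tinT([*p[:3],0]);print("pred upright origin",o.round(4))
for q in((-.04,.023,.166),(-.04,-.023,.166),(-.037,.0225,0),(-.037,-.0225,0)):print(q,proj(*c,R@np.array(q)+o).round(1))
for th in(.8,1.0,1.2,1.4,1.6,1.8):
    D=np.array([-np.cos(th),0,np.sin(th)]);N=np.array([np.sin(th),0,np.cos(th)]);h=np.array([.039,0,.17])
    print(th,[(k,proj(*c,R@(h+a*D+n*N)+o)[0].round(0).tolist(),proj(*d["scene"][1:],R@(h+a*D+n*N+[0,.024,0])+o)[0].round(0).tolist()) for k,a,n in(("fO",.0785,.018),("fI",.0785,-.003),("hO",-.001,.018),("hI",-.001,-.003))])
im=d["top"][0][205:245,270:310]; h=cv2.cvtColor(im,cv2.COLOR_BGR2HSV); g=cv2.inRange(h,(0,150,60),(8,255,255))|cv2.inRange(h,(170,150,60),(180,255,255))
k=max(cv2.findContours(g,0,1)[0],key=cv2.contourArea); print((cv2.approxPolyDP(k,1,True)[:,0]+[270,205]).tolist())
print(im[:,20].tolist()[8:34])
```

```text
[0.4864 0.1245 0.173 ]
[0.4877 0.0805 0.173 ]
[0.4883 0.1273 0.007 ]
[0.4896 0.0828 0.007 ]
pred upright origin [0.5283 0.0562 0.007 ]
(-0.04, 0.023, 0.166) [[303.9 258.2]]
(-0.04, -0.023, 0.166) [[325.2 257.9]]
(-0.037, 0.0225, 0) [[304.4 268.8]]
(-0.037, -0.0225, 0) [[322.6 268.5]]
0.8 [('fO', [315.0, 234.0], [318.0, 194.0]), ('fI', [315.0, 242.0], [324.0, 203.0]), ('hO', [314.0, 215.0], [301.0, 208.0]), ('hI', [314.0, 223.0], [306.0, 216.0])]
1.0 [('fO', [315.0, 226.0], [314.0, 188.0]), ('fI', [315.0, 236.0], [320.0, 196.0]), ('hO', [314.0, 214.0], [300.0, 209.0]), ('hI', [314.0, 223.0], [306.0, 216.0])]
1.2 [('fO', [315.0, 218.0], [308.0, 184.0]), ('fI', [315.0, 228.0], [315.0, 191.0]), ('hO', [314.0, 214.0], [300.0, 210.0]), ('hI', [314.0, 223.0], [306.0, 216.0])]
1.4 [('fO', [314.0, 210.0], [303.0, 181.0]), ('fI', [315.0, 221.0], [310.0, 186.0]), ('hO', [314.0, 214.0], [300.0, 211.0]), ('hI', [314.0, 223.0], [306.0, 216.0])]
1.6 [('fO', [314.0, 203.0], [298.0, 180.0]), ('fI', [314.0, 213.0], [305.0, 183.0]), ('hO', [314.0, 214.0], [300.0, 212.0]), ('hI', [314.0, 223.0], [306.0, 216.0])]
1.8 [('fO', [314.0, 197.0], [293.0, 179.0]), ('fI', [314.0, 206.0], [300.0, 181.0]), ('hO', [314.0, 215.0], [300.0, 214.0]), ('hI', [314.0, 223.0], [306.0, 215.0])]
[[300, 216], [300, 235], [309, 235], [309, 215]]
[[110, 153, 186], [111, 155, 188], [109, 155, 189], [109, 154, 189], [110, 154, 186], [111, 154, 187], [111, 153, 187], [108, 151, 185], [128, 163, 192], [192, 210, 217], [105, 140, 170], [123, 159, 188], [187, 196, 195], [144, 149, 145], [246, 247, 245], [246, 246, 244], [245, 245, 244], [245, 246, 244], [246, 246, 245], [245, 246, 244], [246, 247, 245], [246, 246, 245], [246, 246, 245], [245, 246, 244], [246, 247, 245], [245, 246, 245]]
```

Run:
```python
from fit import *
d=pickle.load(open("d1.pkl","rb")); c=d["top"][1:]
im=d["top"][0]
for v in range(212,272,3):
    r=im[v,285:340].max(1); m=np.where((im[v,285:340,0]<90)&(im[v,285:340,1]<90))[0]+285
    print(v,[ (int(a[0]),int(a[-1])) for a in np.split(m,np.where(np.diff(m)>1)[0]+1) if len(a)>4])
p=np.load("tin.npy")
P=[("scene",(.04,.023,.166),303,218),("scene",(.037,.0225,0),307.4,276),("top",(-.04,.023,.166),302,258),("top",(-.04,-.023,.166),322,258),("top",(-.037,.0225,0),304,269),("top",(-.037,-.0225,0),322,269)]
def res(q):
    R,o=tinT([*q,0]); return np.concatenate([proj(*d[n][1:],R@np.array(k)+o)[0]-(u,v) for n,k,u,v in P])
s=least_squares(res,p[:3]);print(p.round(4),s.x.round(4),res(p[:3]).round(1).tolist(),res(s.x).round(1).tolist())
np.save("tin2.npy",s.x);print(tinT([*s.x,0])[1])
```

```text
212 []
215 [(300, 321)]
218 [(300, 321)]
221 [(300, 321)]
224 [(299, 321)]
227 [(299, 321)]
230 [(299, 321)]
233 [(300, 321)]
236 [(301, 320)]
239 [(301, 321)]
242 [(301, 321)]
245 [(302, 321)]
248 [(302, 321)]
251 [(302, 321)]
254 [(302, 321)]
257 [(306, 310), (312, 321)]
260 [(302, 321)]
263 [(303, 321)]
266 [(303, 321)]
269 [(309, 317)]
[0.5293 0.0337 0.0457 0.5894] [0.529  0.038  0.0573] [2.4, -2.1, 0.4, -0.4, 1.9, 0.2, 3.2, -0.1, 0.4, -0.2, 0.6, -0.5] [1.0, -1.2, -0.9, 0.6, 0.1, 0.5, 1.5, -0.1, -1.2, 0.0, -1.0, -0.5]
[0.52776055 0.06042912 0.007     ]
```

The refined origin of the upright tin is (0.528, 0.060), and the lid rows 215/226/236 match an angle of about 1.0 rad. I'll go over the lid's outer face near its free edge.

```bash
python3 -m handwheel '[[[0,0,-11],[0,0,0],1],[[0,0,-11],[0,0,0],1],[[0,0,-10],[0,0,0],1],[[4.1,-20.2,0],[0,0,0],1],[[4.1,-20.2,0],[0,0,0],1],[[4.1,-20.2,0],[0,0,0],1],[[4.1,-20.2,0],[0,0,0],1],[[4.1,-20.2,0],[0,0,0],1],[[4.1,-20.2,0],[0,0,0],1],[[4.1,-20.2,0],[0,0,0],1],[[4.1,-20.2,0],[0,0,0],1],[[4.1,-20.2,0],[0,0,0],1],[[0,0,9],[0,0,0],1],[[0,0,9],[0,0,0],1],[[0,0,9],[0,0,0],1],[[0,0,9],[0,0,0],1],[[0,0,9],[0,0,0],1],[[0,0,0],[0,0,0],1],[[0,0,0],[0,0,0],1]]'
```

```text
time_s: 14.1
tool_pos: [0.5555, 0.0599, 0.2536]
ee_rot: [-0.001, 1.0, 0.023, -0.0]
wrist_force: [0.4, 0.6, 0.2]
grip_width: -0.0003
grip_force: 0.0
```

```bash
python3 -m handwheel '[[[0,0,4],[0,0,0],1],[[0,0,4],[0,0,0],1],[[-1.65,0,0.75],[0,0,0],1],[[-1.65,0,0.75],[0,0,0],1],[[-1.65,0,0.75],[0,0,0],1],[[-1.65,0,0.75],[0,0,0],1],[[-1.65,0,0.75],[0,0,0],1],[[-1.65,0,0.75],[0,0,0],1],[[-1.65,0,0.75],[0,0,0],1],[[-1.65,0,0.75],[0,0,0],1],[[-1.45,0,1.05],[0,0,0],1],[[-1.45,0,1.05],[0,0,0],1],[[-1.45,0,1.05],[0,0,0],1],[[-1.45,0,1.05],[0,0,0],1],[[-1.45,0,1.05],[0,0,0],1],[[-1.45,0,1.05],[0,0,0],1],[[-1.45,0,1.05],[0,0,0],1],[[-1.45,0,1.05],[0,0,0],1]]'
python3 - <<'E'
from h import *
s=readout.get_state();print(s["tool_pos"],s["wrist_force"])
o=[]
for n in("scene","top"):
    im=cap(n)[0]; o.append(cv2.resize(im[160:300,270:410] if n=="scene" else im[190:290,260:360],(400,400)))
cv2.imwrite("pics/p4.png",np.hstack(o))
E
```

```text
time_s: 15.9
tool_pos: [0.5307, 0.0589, 0.2312]
ee_rot: [-0.001, 1.0, 0.024, 0.0]
wrist_force: [0.2, -0.2, 0.1]
grip_width: -0.0001
grip_force: 0.2
[0.53068142 0.05893417 0.23117479] [ 0.22974578 -0.16842099  0.0924719 ]
```

View pics/p4.png

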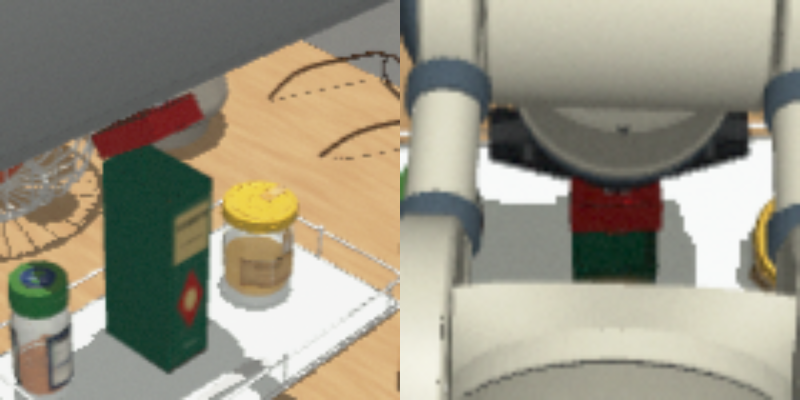

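The lid has turned: its free edge is at about row 247 in the top view, which is about 0.63 rad. The tin is still upright, so I'll continue the arc.

```bash
python3 -m handwheel '[[[-1.4,0,1.5],[0,0,0],1],[[-1.4,0,1.5],[0,0,0],1],[[-1.4,0,1.5],[0,0,0],1],[[-1.4,0,1.5],[0,0,0],1],[[-1.4,0,1.5],[0,0,0],1],[[-1.4,0,1.5],[0,0,0],1],[[-1.4,0,1.5],[0,0,0],1],[[-1.1,0,1.8],[0,0,0],1],[[-1.1,0,1.8],[0,0,0],1],[[-1.1,0,1.8],[0,0,0],1],[[-1.1,0,1.8],[0,0,0],1],[[-1.1,0,1.8],[0,0,0],1],[[-1.1,0,1.8],[0,0,0],1],[[-1.1,0,1.8],[0,0,0],1],[[-0.6,0,1.7],[0,0,0],1],[[-0.6,0,1.7],[0,0,0],1],[[-0.6,0,1.7],[0,0,0],1],[[-0.6,0,1.7],[0,0,0],1]]'
python3 -m handwheel '[[[-0.6,0,1.5],[0,0,0],1],[[-0.6,0,1.5],[0,0,0],1],[[-0.4,0,1.5],[0,0,0],1],[[0,0,0],[0,0,0],1]]'
```

```text
time_s: 17.8
tool_pos: [0.5108, 0.058, 0.2012]
ee_rot: [-0.001, 1.0, 0.024, -0.0]
wrist_force: [-0.6, -1.3, 0.0]
grip_width: -0.0003
grip_force: 0.2
time_s: 18.2
tool_pos: [0.5091, 0.058, 0.1966]
ee_rot: [-0.001, 1.0, 0.024, -0.0]
wrist_force: [0.1, -0.1, -0.8]
grip_width: 0.0005
grip_force: 0.0
```

Next I press down gently in small steps until the force shows the lid has seated.

```bash
for i in 1; do python3 -m handwheel '[[[0,0,0.5],[0,0,0],1],[[0,0,0.5],[0,0,0],1],[[0,0,0.5],[0,0,0],1],[[0,0,0.5],[0,0,0],1],[[0,0,0],[0,0,0],1]]'; done
python3 -m handwheel '[[[0,0,0.4],[0,0,0],1],[[0,0,0.4],[0,0,0],1],[[0,0,0],[0,0,0],1]]'
```

```text
time_s: 18.7
tool_pos: [0.5093, 0.058, 0.195]
ee_rot: [-0.001, 1.0, 0.024, 0.0]
wrist_force: [-1.5, -0.1, 2.5]
grip_width: 0.0002
grip_force: 1.8
time_s: 19.0
tool_pos: [0.5094, 0.058, 0.1946]
ee_rot: [-0.001, 1.0, 0.024, 0.0]
wrist_force: [-5.2, 0.0, 13.3]
grip_width: -0.0001
grip_force: 6.7
```

```bash
python3 -m handwheel '[[[0,0,0.4],[0,0,0],1],[[0,0,0],[0,0,0],1],[[0,0,0],[0,0,0],1]]'
python3 -m handwheel '[[[0,0,-1],[0,0,0],1],[[0,0,-2],[0,0,0],1],[[0,0,-5],[0,0,0],1],[[0,0,-10],[0,0,0],1],[[0,0,-20],[0,0,0],1],[[0,0,-20],[0,0,0],1],[[0,0,-20],[0,0,0],1],[[0,25,-5],[0,0,0],1],[[0,25,0],[0,0,0],1],[[0,25,0],[0,0,0],1],[[0,25,0],[0,0,0],1],[[0,25,0],[0,0,0],1],[[0,25,0],[0,0,0],1],[[0,25,0],[0,0,0],1],[[0,25,0],[0,0,0],1],[[0,25,0],[0,0,0],1],[[0,25,0],[0,0,0],1],[[0,25,0],[0,0,0],1],[[0,25,0],[0,0,0],1],[[0,0,0],[0,0,0],1]]'
python3 - <<'E'
from h import *
from fit import tinT
s=readout.get_state();print(s["tool_pos"],s["wrist_force"])
R,oo=tinT([*np.load("tin2.npy"),0])
o=[]
for n in("scene","top"):
    im,*c=cap(n); print(n,[proj(*c,R@np.array([x,y,.188])+oo)[0].round(1).tolist() for x in(-.0395,.039) for y in(-.024,.024)])
    o.append(cv2.resize(im[160:300,270:410] if n=="scene" else im[190:330,240:380],(400,400)))
    h=cv2.cvtColor(im,cv2.COLOR_BGR2HSV); g=cv2.inRange(h,(0,150,60),(8,255,255))|cv2.inRange(h,(170,150,60),(180,255,255)); g[:200]=0
    k=max(cv2.findContours(g[:,:360],0,1)[0],key=cv2.contourArea); print(cv2.approxPolyDP(k,2,True)[:,0].tolist())
cv2.imwrite("pics/p5.png",np.hstack(o))
E
```

```text
time_s: 19.3
tool_pos: [0.5095, 0.058, 0.1945]
ee_rot: [-0.001, 1.0, 0.024, 0.001]
wrist_force: [-5.7, -0.6, 17.9]
grip_width: 0.0002
grip_force: 8.9
time_s: 21.3
tool_pos: [0.5235, -0.2445, 0.2768]
ee_rot: [-0.0, 1.0, 0.022, 0.0]
wrist_force: [-0.2, 0.4, -0.5]
grip_width: 0.0002
grip_force: 0.0
[ 0.52353202 -0.24447164  0.27683389] [-0.2326771   0.37014421 -0.47318628]
scene [[345.8, 214.1], [329.8, 222.8], [319.8, 200.5], [303.7, 208.5]]
[[305, 208], [306, 216], [329, 229], [344, 220], [344, 213], [321, 201]]
top [[324.3, 255.9], [301.6, 256.5], [322.9, 219.9], [300.6, 220.5]]
[[303, 221], [303, 248], [314, 255], [323, 256], [323, 221]]
```

View pics/p5.png

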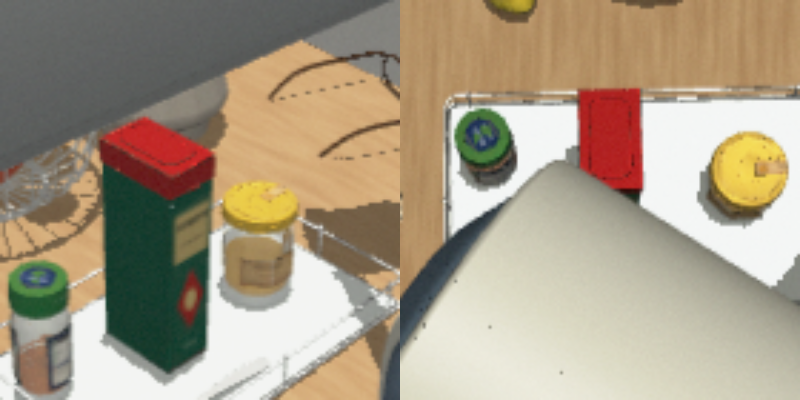

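The tin stands upright at (160,250) in the left half. Its lid is fully shut: the lid corners in both views match the shut-lid prediction to about 1–2 px. Nothing else has moved, and the robot is clear.

```bash
python3 -c "
from cell import ticket
print(ticket.job_done())"
```

```text
the job is handed in; nothing more can be done
None
```

The tea tin stands upright on the tray with its red lid pressed fully shut; nothing else was seen to move, the arm was clear, and I handed the job in at about 21 s.

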